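# Clamp the hard drive in its teardown fixture

## Task

Two wooden fixtures on the teardown bench each have an open toggle clamp; a hard drive lies in one of them. Push that clamp's raised handle all the way down, past its dead point, so that the clamp snaps over and its rubber pad holds the drive, then let go of it. Leave the empty fixture's clamp open, as it is.

Things in the scene. Friction and masses are not known exactly. Their poses are not given: they have to be found in the camera images.
- drive: The hard drive: flat silver metal box, 102 x 147 mm, 26 mm high, 0.6 kg, lying loose in the shallow nest (fences 10 mm high) of one fixture. Origin: centre of its underside, 12 mm above the table. z up; x points from the clamp towards the drive, along its 102 mm side; y along its 147 mm side.
- clamp_pad: Black rubber pad, 22 mm across, on a sprung spindle (4 N per mm) at the end of the steel arm of the clamp beside the drive. Origin: centre of its pressing face; z points back to the arm. Open, the arm stands at 67 degrees, leaning to the drive, top 150 mm above the table, over 80 mm clear of the grip; it swings down as the handle is pushed till the pad presses the middle of the drive's top, 38 mm above the table.
- clamp_grip (a point): Middle of the rubber grip of that clamp's bar handle; grip 74 mm long, 22 wide, 16 thick. The point is 85 mm from the hinge, 35 mm from the free end. x: along the bar to the hinge; y: hinge axis; z: out of the face to push (facing up and to the drive; pressing on the bar's end jams). Hinge: level, 66 mm above the table, 133 mm from the drive's origin along the drive's -x. At the start the point is 141 mm above the table.
- clamp_handle (a joint): Swing of that handle, rad. 0: open, rising from the hinge away from the drive at 62 degrees. It grows as the handle is pushed down, away from the drive, to the stop at 1.08: level, 66 mm above the table. Friction 0.1 N m. Dead point at 0.95; shortly before it the handle resists with 0.3 N m and springs back a little if let go; past it, it snaps to the stop and stays.
- spare_grip (a point): The same grip point on the handle of the other, identical fixture, which is empty; its clamp stands open with the handle raised and must stay so.
Things that resemble listed ones, but are neither listed nor needed, are in the scene too. Leave any orange, pink or purple look-alike of the drive alone.

How it is judged:
By the outcome, as a careful person would: the job done as asked, in the order asked, and still so for the second after the job is handed in, with the robot touching nothing.
It also fails if it takes over 32 s, if anything falls off the work surface, if the arm or the gripper's body presses on something with over 40 N, if the wrist force passes 120 N, or if a joint passes its speed limit or range.

## Robot

A 6-joint arm with a two-finger parallel gripper is mounted at the origin on the work surface. World frame = base frame: x ahead of the robot, y to its left, z up, the work surface at z = 0. Lengths are in m, angles in rad, forces in N, time in s.
With the tool pointing down it reaches from about 0.35 to 0.775 m from the base axis. Payload 7.3 kg.
Tool frame: the origin (TCP) lies on the centre line of the jaws, within the pads' length; the fingertips stand 11 mm ahead of it and the grasp point (between the pads) lies 8 mm behind it; z points along the fingers, y is the direction in which the jaws open and shut (so a half turn about z gives the same grasp; the last joint's range is limited). The gripper opens to 92 mm and grips with 3 to 60 N. Pads are 19 mm wide; open, the fingers measure 130 mm over their backs; the gripper's body (75 mm by 190 mm) begins 47 mm behind the grasp point.
Start: joints at [-1.322, 0.342, 1.524, -0, 1.275, -0.146], TCP at [0.202, -0.485, 0.238] pointing down, gripper open.
Joint ranges: [-2.53, 2.53], [-0.77, 2.02], [0.04, 2.7], [-1, 4.14], [0.28, 2.66], [-3.11, 3.11]. Speed limits (rad/s): [2.57, 2.57, 3.14, 3.14, 3.14, 3.14].

## Interface

Orientations are given as [roll, pitch, yaw] about the fixed x, y, z axes, in that order (R = Rz(yaw) Ry(pitch) Rx(roll)).
In Python, from cell import robot gives the robot as it stands.
- The arm moves only by the tool jog_arm, never from a script. Its argument "deltas" is one flat list of numbers, 6 for each row, row after row: the shift along the world's x, y, z in units of 0.1 m (1.0 is 0.1 m), then the turn, a rotation vector about the world's x, y, z in units of 90 degrees (1.0 is 90 degrees). A call has 1 to 5 rows; each row is the pose to reach, as a shift and turn from the pose commanded when the call began; what a row does not reach only later rows make up. A row lasts 1/12 s, in which the tool goes at most 41.7 mm and 7.16 degrees, less where a joint would pass 70% of its speed; a pose out of reach is approached as far as the arm can. A call with a number of a shift or a turn outside -1 to 1 is refused whole. A call with a gripper value outside its range is refused whole. "claw" is the opening, from 0 (shut) to 1 (fully open), set as the call begins (left out, the last holds). The fingers move at their own pace and stop on an object; "newtons" is the grip in N (left out, the last holds). Time passes only in rows, so rows that repeat a pose let the fingers close. It gives the time, the measured TCP pose, the force and the opening at its end, in the units of the state.
- robot.observe(): the state, without advancing time (a new reading comes with each control period).
- robot.read_camera(name): name is "scene" or "top" or "wrist"; returns the picture (480x640x3 uint8, red, green, blue); there is no depth.
- robot.camera_params(name): a dict with "fx", "fy", "cx", "cy" (pixels), "R" (3x3) and "t" (3): a world point X has camera coordinates R X + t. Camera axes: x right, y down, z forward; pixel columns grow to the right and rows downward; lengths in m; the calibration is good to about 2 mm. A picture is of the moment at which its call begins: read the wrist's pose just before it. camera_params takes no time and is no camera call; for the wrist camera it gives the pose at the moment of the call.
- robot.hand_in(): hands the job in, once; it reports no verdict.
The state is a dict: "time": time; "qpos": joint angles; "qvel": joint speeds; "joint_efforts": joint torques, N m; "tool_pos": TCP position; "tool_rot": TCP orientation; "contact_force": force on the tool from outside, world axes, zero at the start; "torque": the same for the moment, N m; "opening": finger opening in m.
Only numpy, scipy, OpenCV 4.12 (cv2) and the standard library are available. Lean on these libraries where they do the work, as an engineer would, in place of code of your own. Each camera call takes 0.05 s, during which the arm holds its last target. There are 200 camera calls.

## Working session

There is one attempt and no reset: what is moved stays moved. The work goes in short steps, Python scripts to look and compute and a tool call to move; the robot and the scene stay as the last step left them, time stands still between calls to the robot, and variables do not carry over. Pictures are saved under pics/ and viewed, about 8 in all and at most 12, crops included, and the job is handed in when it is done.

Besides the shell and the picture viewer there is one more tool, called after "Emit:" as name(argument=value, ...), one argument or row to a line, values as JSON. jog_arm: Moves the arm, as the interface text tells. Its arguments: {"type":"object","properties":{"deltas":{"type":"array","items":{"type":"number"}},"claw":{"type":"number"},"newtons":{"type":"number"}},"required":["deltas"]}

```bash
mkdir -p pics; python3 - <<'E'
from cell import robot
import cv2
for n in("top","scene"):
    im=robot.read_camera(n); cv2.imwrite(f"pics/{n}0.png",im[:,:,::-1])
    p=robot.camera_params(n); print(n,p)
s=robot.observe();print(s)
E
```

```text
top {'fx': 541.2780165094435, 'fy': 541.2780165094435, 'cx': 316.8758177634858, 'cy': 243.01591625018008, 'R': array([[ 0.01721364, -0.99979851,  0.01032598],
       [-0.99812706, -0.01778938, -0.05853135],
       [ 0.05870325, -0.0092991 , -0.99823216]]), 't': array([-0.04379237,  0.46853911,  1.40186029])}
scene {'fx': 442.67634104642616, 'fy': 442.67634104642616, 'cx': 324.7219718428709, 'cy': 235.33142600254112, 'R': array([[-0.84152183,  0.54012693,  0.01019369],
       [ 0.35729715,  0.57062632, -0.7394081 ],
       [-0.40519102, -0.61858588, -0.67318032]]), 't': array([ 0.41186363, -0.07065793,  1.32377982])}
{'time': 0.1, 'qpos': array([-1.32196624e+00,  3.42681403e-01,  1.52486320e+00,  1.14549260e-05,
        1.27538092e+00, -1.45995821e-01]), 'qvel': array([ 0.00067372, -0.00107998, -0.0025494 , -0.0012303 , -0.00013765,
       -0.00137488]), 'joint_efforts': array([ 1.77230333e-03, -4.32004344e+01, -2.44693458e+01,  7.19386968e-02,
        5.25572710e-02, -5.36106165e-05]), 'tool_pos': array([ 0.20188722, -0.48428902,  0.23712007]), 'tool_rot': array([-3.14027557e+00, -2.04739209e-04,  3.94822427e-01]), 'contact_force': array([-0.11567074, -0.54256776,  0.89698739]), 'torque': array([ 0.02184362, -0.00585414,  0.04745063]), 'opening': 0.0917822038329141}
```

View pics/top0.png

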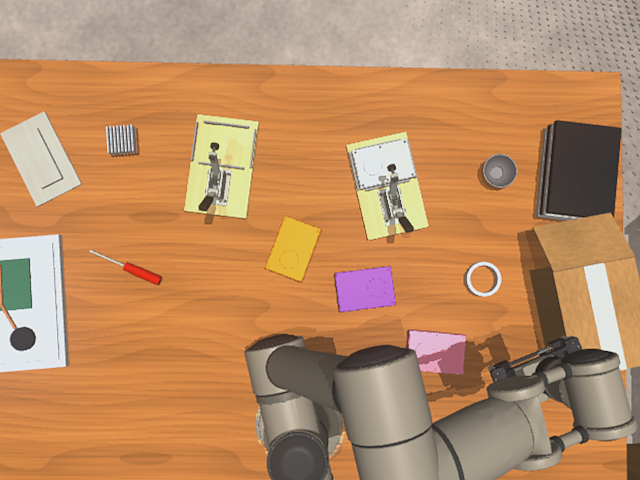

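View pics/scene0.png

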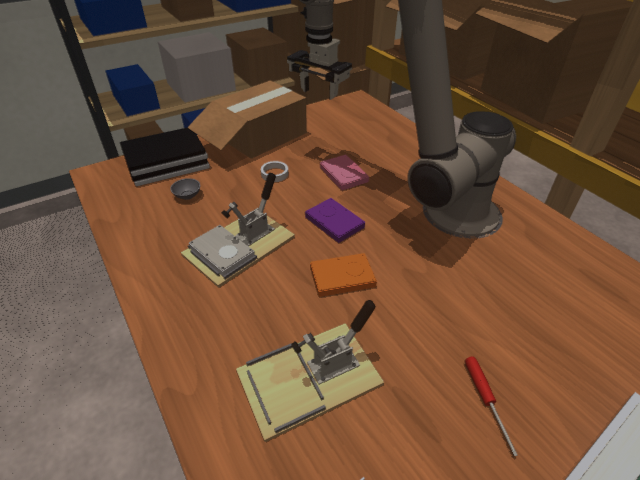

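The top view shows two fixtures. The one at about (388,185) holds the silver drive at (383,162). The one at about (221,165) is empty, with only a fence outline. The orange, purple and pink boxes are decoys lying loose. The target is therefore the right fixture, with its grip near (400,218) in top and (268,187) in scene. I'll confirm this in an enlarged crop.

```bash
python3 - <<'E'
import cv2,numpy as np
a=cv2.imread("pics/top0.png")[120:250,335:440]; b=cv2.imread("pics/scene0.png")[165:285,175:300]
a=cv2.resize(a,None,fx=3.6,fy=3.6,interpolation=cv2.INTER_CUBIC); b=cv2.resize(b,None,fx=3.3,fy=3.3,interpolation=cv2.INTER_CUBIC)
H=max(a.shape[0],b.shape[0]); o=np.zeros((H,a.shape[1]+b.shape[1],3),np.uint8); o[:a.shape[0],:a.shape[1]]=a; o[:b.shape[0],a.shape[1]:]=b
print(o.shape,a.shape); cv2.imwrite("pics/crop1.png",o)
E
```

```text
(468, 790, 3) (468, 378, 3)
```

View pics/crop1.png

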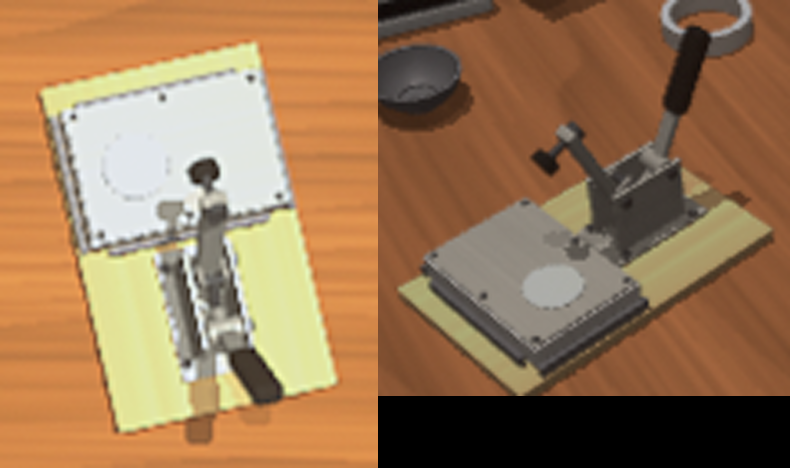

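The crop confirms it: the silver drive lies in this nest. The clamp arm leans towards the drive and the black grip is raised on the robot side. Next I measure the drive corners at z=38 mm and triangulate the grip.

```bash
cat >h.py <<'E'
from cell import robot
import numpy as np, cv2
P={n:robot.camera_params(n) for n in("top","scene")}
def ray(n,u,v):
    p=P[n]; d=p["R"].T@np.array([(u-p["cx"])/p["fx"],(v-p["cy"])/p["fy"],1]); return -p["R"].T@p["t"],d
def atz(n,u,v,z):
    c,d=ray(n,u,v); return c+d*(z-c[2])/d[2]
def proj(n,X):
    p=P[n]; c=p["R"]@X+p["t"]; return p["fx"]*c[0]/c[2]+p["cx"],p["fy"]*c[1]/c[2]+p["cy"]
def tri(a,b):
    (c1,d1),(c2,d2)=ray(*a),ray(*b); s=np.linalg.lstsq(np.c_[d1,-d2],c2-c1,rcond=None)[0]
    x,y=c1+s[0]*d1,c2+s[1]*d2; return (x+y)/2,np.linalg.norm(x-y)
E
python3 - <<'E'
from h import *
T=lambda u,v:(335+u/3.6-.36,120+v/3.6-.36); S=lambda u,v:(175+(u-378)/3.3-.35,165+v/3.3-.35)
C=[atz("top",*T(*c),.038) for c in[(62,113),(258,68),(292,205),(92,248)]]
D=[atz("scene",*S(*c),.038) for c in[(537,355),(424,262),(524,203),(646,295)]]
for C in(C,D):
    print(np.round(C,4).tolist(),[round(np.linalg.norm(C[i]-C[i-1]),4) for i in range(4)],np.mean(C,0).round(4))
    ex=(C[0]+C[1]-C[2]-C[3]); print("yaw",np.arctan2(ex[1],ex[0]))
    ey=(C[0]+C[3]-C[1]-C[2]); print("yaw",np.arctan2(ey[1],ey[0])-np.pi/2)
    y=np.arctan2(ex[1],ex[0]); x=np.array([np.cos(y),np.sin(y),0]); o=np.mean(C,0)
    g=o-x*(.133+.085*np.cos(np.radians(62))); g[2]=.141; print("grip pred",g,proj("top",g),proj("scene",g))
print(T(257,375),S(689,72),tri(("top",*T(257,375)),("scene",*S(689,72))))
E
```

```text
[[0.7089, -0.1221, 0.038], [0.7446, -0.2636, 0.038], [0.645, -0.2889, 0.038], [0.6111, -0.145, 0.038]] [np.float64(0.1004), np.float64(0.1459), np.float64(0.1027), np.float64(0.1478)] [ 0.6774 -0.2049  0.038 ]
yaw 0.2395466801170999
yaw 0.23951364432458755
grip pred [ 0.50942992 -0.24595309  0.141     ] (np.float64(405.74366375970567), np.float64(224.67860034974453)) (np.float64(268.8530783826451), np.float64(185.11473030321366))
[[0.7118, -0.1148, 0.038], [0.7475, -0.2552, 0.038], [0.6531, -0.2797, 0.038], [0.6157, -0.1289, 0.038]] [np.float64(0.0971), np.float64(0.1449), np.float64(0.0975), np.float64(0.1554)] [ 0.6821 -0.1946  0.038 ]
yaw 0.1999035214293177
yaw 0.2458560287117828
grip pred [ 0.51259143 -0.2289766   0.141     ] (np.float64(398.6610488320192), np.float64(223.2319411713866)) (np.float64(270.7649206442852), np.float64(188.72382821274417))
(406.0288888888889, 223.80666666666664) (268.8924242424242, 186.46818181818182) (array([ 0.51079732, -0.24660873,  0.13692801]), np.float64(0.002646257296691435))
```

The measured drive sides are about 101 x 147 mm, which matches the given size. The predicted grip and the triangulated grip agree to about 4 mm. From this:
- Fixture yaw is 0.24.
- The hinge is at about (0.548, -0.237, 0.066).
- The grip is at about (0.510, -0.246, 0.141).

I'll shut the jaws and move to above the gap on the drive side of the grip.

Emit:
jog_arm(
  deltas=[0.38,0.28,0.05,0,0,-0.05,0.7,0.5,0.05,0,0,-0.1,0.85,0.62,0.05,0,0,-0.1,0.85,0.62,0.05,0,0,-0.1],
  claw=0,
)

```text
time: 0.43
tool_pos: [0.2897, -0.4198, 0.2426]
tool_rot: [-3.14, -0.001, 0.241]
contact_force: [0.2, 0.7, -0.3]
opening: 0.0696
```

Emit:
jog_arm(
  deltas=[0.33,0.24,0,0,0,0,0.66,0.48,0,0,0,0,0.86,0.62,0,0,0,0],
)

```text
time: 0.68
tool_pos: [0.3744, -0.359, 0.2425]
tool_rot: [-3.141, -0.0, 0.238]
contact_force: [-0.0, 0.2, -0.7]
opening: 0.0496
```

Emit:
jog_arm(
  deltas=[0.33,0.24,0,0,0,0,0.66,0.48,0,0,0,0,0.86,0.62,0,0,0,0],
)

```text
time: 0.93
tool_pos: [0.4609, -0.2967, 0.2424]
tool_rot: [-3.141, -0.0, 0.239]
contact_force: [1.1, -0.3, -0.3]
opening: 0.0301
```

Emit:
jog_arm(
  deltas=[0.33,0.24,0,0,0,0,0.66,0.48,0,0,0,0,0.84,0.6,0,0,0,0,0.84,0.6,0,0,0,0,0.84,0.6,0,0,0,0],
)

```text
time: 1.35
tool_pos: [0.5432, -0.2383, 0.2419]
tool_rot: [-3.141, 0.001, 0.24]
contact_force: [0.2, 0.1, 1.1]
opening: 0.0012
```

Emit:
jog_arm(
  deltas=[0,0,-0.3,0,0,0,0,0,-0.6,0,0,0,0,0,-0.82,0,0,0,0,0,-0.82,0,0,0],
)

```text
time: 1.68
tool_pos: [0.5392, -0.2386, 0.1559]
tool_rot: [-3.135, 0.007, 0.236]
contact_force: [-0.3, -0.6, -0.8]
opening: 0.0003
```

```bash
python3 - <<'E'
from h import *
s=robot.observe(); print(s["time"],s["tool_pos"],s["contact_force"])
b=robot.read_camera("scene")[130:290,165:325,::-1]; t=robot.read_camera("top")[130:250,330:450,::-1]
b=cv2.resize(b,(400,400),interpolation=cv2.INTER_CUBIC);t=cv2.resize(t,(400,400),interpolation=cv2.INTER_CUBIC)
cv2.imwrite("pics/c2.png",np.hstack([b,t]))
E
```

```text
1.6833 [ 0.53924206 -0.23863162  0.15591091] [-0.29744672 -0.56943847 -0.75144982]
```

View pics/c2.png

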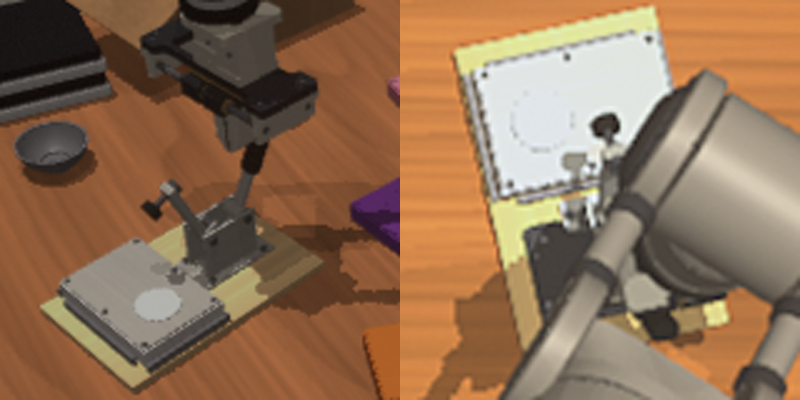

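The shut fingers hang on the drive side of the grip, in front of it in the scene crop at about (255,150), and clear of the clamp arm. Now I push along the handle's arc at a radius of about 90 mm.

Emit:
jog_arm(
  deltas=[-0.12,-0.03,0,0,0,0,-0.2,-0.05,0,0,0,0,-0.28,-0.07,-0.04,0,0,0,-0.36,-0.09,-0.09,0,0,0,-0.36,-0.09,-0.09,0,0,0],
)

```text
time: 2.2
tool_pos: [0.5052, -0.248, 0.1515]
tool_rot: [-3.141, 0.001, 0.237]
contact_force: [0.1, 0.6, 0.3]
opening: 0.0002
```

Emit:
jog_arm(
  deltas=[-0.12,-0.03,-0.1,0,0,0,-0.17,-0.04,-0.16,0,0,0,-0.21,-0.05,-0.22,0,0,0,-0.29,-0.07,-0.36,0,0,0,-0.29,-0.07,-0.36,0,0,0],
)

```text
time: 2.62
tool_pos: [0.476, -0.254, 0.1135]
tool_rot: [-3.138, 0.003, 0.237]
contact_force: [0.0, 0.4, -0.7]
opening: 0.0004
```

```bash
python3 - <<'E'
from h import *
s=robot.observe(); print(s["time"],s["tool_pos"],s["contact_force"])
b=robot.read_camera("scene")[130:290,165:325,::-1]
cv2.imwrite("pics/c3.png",cv2.resize(b,(480,480),interpolation=cv2.INTER_CUBIC))
E
```

```text
2.6167 [ 0.47601834 -0.25397     0.11352836] [ 0.03292063  0.39463561 -0.65871103]
```

View pics/c3.png

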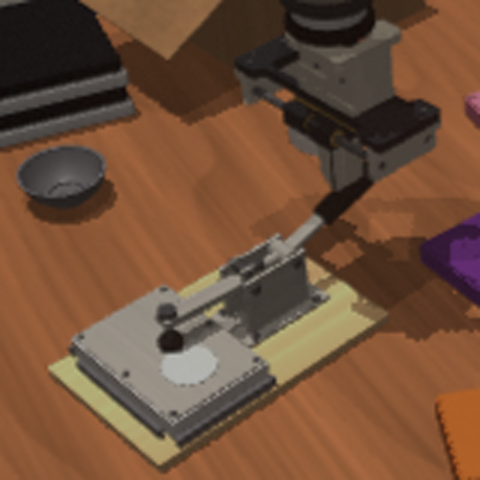

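The handle is following the fingers, at about 20 degrees now, and the pad (170,340) is coming down on the drive. I'll push on past the dead point to level.

Emit:
jog_arm(
  deltas=[-0.03,-0.01,-0.08,0,0,0,-0.05,-0.01,-0.15,0,0,0,-0.07,-0.02,-0.23,0,0,0,-0.08,-0.02,-0.3,0,0,0,-0.08,-0.02,-0.31,0,0,0],
)

```text
time: 3.08
tool_pos: [0.4698, -0.2567, 0.085]
tool_rot: [3.141, 0.0, 0.238]
contact_force: [-3.1, 1.8, 13.4]
opening: 0.0003
```

The upward force is 13 N at exactly the level height, so the handle is on its stop. I'll lift straight up and clear the view.

Emit:
jog_arm(
  deltas=[0,0,0.15,0,0,0,0,0,0.5,0,0,0,0,0,0.9,0,0,0,0,0,1,0,0,0],
)

```text
time: 3.42
tool_pos: [0.4719, -0.2579, 0.1897]
tool_rot: [3.135, -0.005, 0.238]
contact_force: [1.1, 0.4, 1.0]
opening: 0.0003
```

Emit:
jog_arm(
  deltas=[-0.3,-0.2,0.2,0,0,0,-0.6,-0.4,0.4,0,0,0,-0.9,-0.7,0.5,0,0,0,-0.9,-0.7,0.5,0,0,0,-0.9,-0.7,0.5,0,0,0],
)

```text
time: 3.83
tool_pos: [0.3789, -0.3281, 0.2349]
tool_rot: [3.141, -0.0, 0.234]
contact_force: [0.3, 0.4, -1.4]
opening: 0.0005
```

```bash
python3 - <<'E'
from h import *
s=robot.observe(); print(s["time"],s["tool_pos"],s["contact_force"],s["qvel"].round(3))
h=np.array([.5482,-.2366,.066]);x=np.array([.971,.237,0])
for n in("top","scene"): print(n,"level grip",proj(n,h-.085*x),"pad",proj(n,h+.133*x-[0,0,.028]),"free end",proj(n,h-.12*x))
b=robot.read_camera("scene")[:,:,::-1]; t=robot.read_camera("top")[:,:,::-1]
f=lambda i,x,y,w:cv2.resize(i[y:y+w,x:x+w],(400,400),interpolation=cv2.INTER_CUBIC)
cv2.imwrite("pics/c4.png",np.hstack([f(b,170,150,140),f(t,325,120,130)]))
cv2.imwrite("pics/c5.png",b)
E
```

```text
3.8333 [ 0.37886164 -0.3280952   0.2348571 ] [ 0.31264445  0.44266035 -1.43302125] [ 0.056  0.021  0.016  0.018 -0.002  0.022]
top level grip (np.float64(404.7034441763896), np.float64(244.7798321281547)) pad (np.float64(383.6104494940431), np.float64(163.6450192905437)) free end (np.float64(407.8863487712987), np.float64(258.3040809922549))
scene level grip (np.float64(282.91408437656656), np.float64(200.05028047428965)) pad (np.float64(221.41458863741124), np.float64(245.42445559963198)) free end (np.float64(291.9547336954804), np.float64(194.68616414964998))
```

View pics/c4.png

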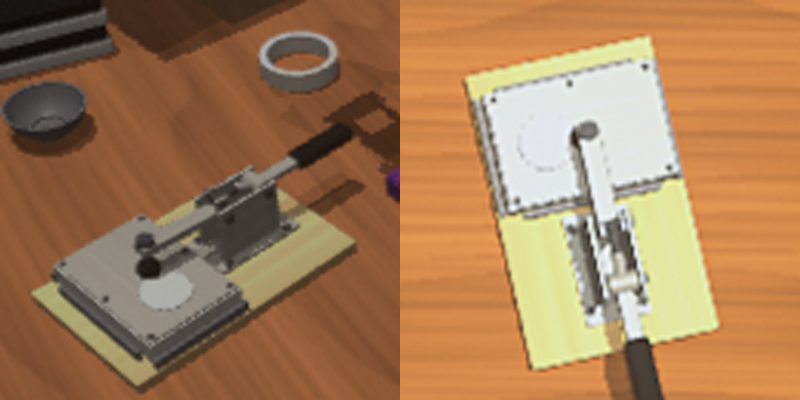

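View pics/c5.png

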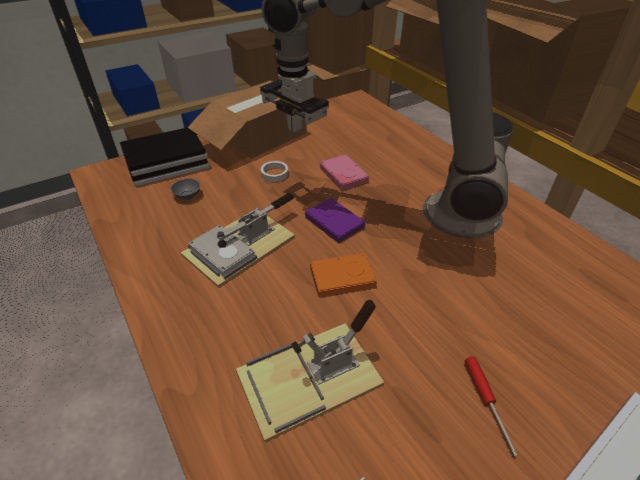

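The released handle lies level. Its grip centre is at scene (282.7,200.7), against (282.9,200.1) predicted for the stop. The pad sits on the drive's middle at about (222,243), and the spare clamp at (363,316) still stands open.

```bash
python3 -c "
from cell import robot
print(robot.hand_in())"
```

```text
the job is handed in; nothing more can be done
None
```

The clamp on the drive's fixture is closed. I pushed its handle down past the dead point with the shut fingers, then lifted clear and handed in at about 3.8 s.

- **Handle:** I felt about 13 N of upward reaction at the level height, so it reached its stop. After I let go, the grip's centre was within 1 pixel of where the level position should appear.
- **Pad:** it rests on the middle of the drive's top, within about 2–3 pixels of the predicted spot. The drive looks undisturbed in its nest.
- **Other fixture:** the empty fixture's clamp is still open, and the orange, purple and pink look-alikes were not touched.
- **Robot:** it stands clear, with only about 1.5 N reading at the wrist, close to sensor noise.

The only disagreement came early on. The scene camera put the drive's centre about 1 cm from where the top camera did. I used the top view, because its drive size matched and its predicted grip agreed with the triangulated one to about 4 mm. No check failed.

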